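# Open the child-proof glaze additive bottle

## Robot

A 6-joint arm with a two-finger parallel gripper is mounted at the origin on the work surface; the furniture and walls round the work are solid. World frame = base frame: x ahead of the robot, y to its left, z up, the work surface at z = 0. Lengths are in mm, angles in rad, forces in N, time in s.
With the tool pointing down it reaches from about 350 to 875 mm from the base axis. Payload 4.2 kg.
Tool frame: the origin (TCP) lies at the very end of the fingers, on their centre line; the grasp point (between the pads) lies 19 mm behind it; z points along the fingers, y is the line along which they close (so a half turn about z gives the same grasp; the last joint's range is limited). The gripper opens to 85 mm and grips with 20 to 120 N. Pads are 22 mm wide; open, the fingers measure 114 mm over their backs; the gripper's body (76 mm by 85 mm) begins 54 mm behind the grasp point. The pads swing forward as they close: fully open they stand 13 mm farther back than shut.
Start: joints at [-0.897, 0.385, 0.008, 0, -1.194, -0.259], TCP at [251.892, -571.97, 231.312] pointing down, gripper open.
Joint ranges: [-3.14, 3.14], [-1.21, 2.06], [-1.07, 1.41], [-3.16, 2.05], [-2.99, -0.16], [-3.1, 3.1]. Speed limits (rad/s): [2.79, 2.79, 3.14, 3.14, 3.14, 3.14].

## Interface

Orientations are given as a 3x3 rotation matrix whose columns are the frame's x, y, z axes.
In Python, from cell import env gives the robot as it stands.
- The arm moves only by the tool servo_tool, never from a script. Its argument "moves" is a list of rows, each an object of numbers: "tx", "ty", "tz": the shift along the tool's x, y, z in m; "twist": the turn about the tool's z in rad; "hand": the finger opening in m, from 0 to 0.0854. A call has exactly 5 rows; each row shifts and turns the commanded pose from where the row before left it, along the tool's axes as they then stand; what a row does not reach is not made up. A row lasts 1/12 s, in which the tool goes at most 41.7 mm and 7.16 degrees, less where a joint would pass 70% of its speed; a pose out of reach is approached as far as the arm can. A call is refused whole if a number of a shift passes 0.0417 or a number of a turn 0.125, either way. A call with a gripper value outside its range is refused whole. The fingers move at their own pace and stop on an object; "newtons" is the grip in N (left out, the last holds). Time passes only in rows, so rows that do not move let the fingers close, or fill a call up. It gives the time, the measured TCP pose, the force, the opening and the grip force at its end, in the units of the state.
- env.sense(): the state, without advancing time (a new reading comes with each control period).
- env.camera(name): name is "scene" or "top" or "wrist"; returns a dict with "image" (480x640x3 uint8, red, green, blue), "z_map" (480x640 float32, mm along the optical axis (not along the pixel's ray), 0 where there is no reading), "fx", "fy", "cx", "cy" (pixels), "k1" (the pictures are not rectified: a ray, as slopes to the right and down, at radius r is drawn at 1 + k1 r^2 times it, then the intrinsics apply), "eye" and "orientation" of the camera in the world. Camera axes: x right, y up, looking along -z (the intrinsics and any distortion apply to the point x, -y, -z); pixel columns grow to the right and rows downward; lengths in mm; the calibration is good to about 2 mm. A picture is of the moment at which its call begins.
- env.finish_job(): hands the job in; it is judged then, once.
The state is a dict: "clock": time; "joint_pos": joint angles; "joint_velocities": joint speeds; "effort": joint torques, N m; "eef_pos": TCP position; "orientation": TCP orientation; "force": force on the tool from outside, world axes, zero at the start; "moment": the same for the moment, N m; "gripper_width": finger opening in mm; "grasp_force": force on a finger pad.
Only numpy, scipy, OpenCV 4.12 (cv2) and the standard library are available. Lean on these libraries where they do the work, as an engineer would, in place of code of your own. Each camera call takes 0.05 s, during which the arm holds its last target. There are 200 camera calls.

## Task

The bottle clamped in the plywood stand has a push-and-turn safety cap, and a swivel hasp is closed over it. Swing the hasp right off to the far side, about a quarter turn, then press the cap down, twist it anticlockwise while it is pressed, and lift it straight up. Finish while still holding the cap upright in the gripper over the bottle, about 6 cm above where it sat, and leave the jars and other things round the stand where they are.

Things in the scene. Friction and masses are not known exactly. Their poses are not given: they have to be found in the camera images.
- stand: Fixed plywood board, 130 (x) by 210 (y) by 18 mm, a white bottle (66 mm diameter) clamped upright at its middle; bottle and board cannot move. Origin: on the bottle's axis at the board's underside, on the table; z up, x roughly away from the robot (yaw within 0.35 rad). Steel posts 12 mm thick, 80 mm either side of the bottle along y: pivot post (+y, 152 mm high), catch pin (-y, 150 mm high).
- hasp (a joint): Swivel hasp: flat steel bar 4 by 20 mm on the pivot post. 0 is closed: it lies along the board's y, a 52 mm disc on it 4 mm above the cap, its tip at the catch pin. Grows (rad) as the free end swings anticlockwise seen from above, away from the robot, level; at 1.57 it points along the board's +x, stop at 1.9. Friction about 0.3 N at the knob; stays where left.
- hasp_knob (a point): Middle of the grip of the black upright knob on the hasp, 14 mm in diameter, which stands 31 mm above the bar (bar's top at 143 mm, knob's top at 174 mm over the table; this point at 159 mm). It travels with the hasp on a circle of 136 mm radius about the pivot post.
- hasp_pivot (a point): Point on the hasp's vertical pivot axis, at the same height as hasp_knob.
- cap: White ribbed round hollow cap, 47 mm in diameter, 30 mm high, about 40 g; origin at the centre of its lower rim, z up. Locked on the bottle, its rim is 105 mm and its top 135 mm above the table, and its yaw equals the stand's. The bottle's shoulder below it begins at 93 mm at the neck and falls to 78 mm at the bottle's side.
- bottle_mouth (a point): Centre of the neck's rim, 124 mm above the table, inside the cap. A spring here pushes the cap up: pressing takes 5 N at first, 8.5 N at the end of its 6.5 mm stroke (hard stop). Teeth hold the cap until it is down 4.5 mm; kept pressed, it then turns anticlockwise seen from above and is free to lift off from 0.75 to 1.4 rad of turn (best 1.08). Lifted 30 mm it clears the neck.
- wide_jar: Bystander: wide jar with a lid, 78 mm in diameter, 82 mm high, left of the stand; origin at the centre of its underside.
- slim_jar: Bystander: slim jar with a lid, 59 mm in diameter, 111 mm high, right of the stand; origin at the centre of its underside.
- tape: Bystander: roll of masking tape lying flat, 100 mm in diameter, 25 mm high; origin at the centre of its underside.
- tile: Bystander: flat glazed tile, 80 by 106 by 6 mm; origin at the centre of its underside.
There are look-alikes about, which are no part of the job. There is more than one size of the cap; the one meant has the size given above. Of the things that look like the stand, the larger one is meant.

How it is judged (in metres and radians):
On the way, in this order (a step that is already met when the one before it is completed fails the run):
1. the hasp is swung off, at least 1.25 rad open, with the cap still locked (value of joint hasp above 1.25 rad and z of cap in the frame of stand below 0.108 m and angle between the x axis of cap and the x axis of stand, either way round below 0.3 rad), for 0.1 s.
2. the cap is pressed down by more than 4 mm (z of cap in the frame of stand below 0.101 m and horizontal distance between cap and stand below 0.006 m and angle between the x axis of cap and the x axis of stand, either way round below 0.5 rad), for 0.05 s.
3. the cap is twisted free by more than 0.68 rad while on the neck (z of cap in the frame of stand below 0.112 m and horizontal distance between cap and stand below 0.008 m and angle between the x axis of cap and the x axis of stand, either way round above 0.68 rad), for 0.05 s.
At the end, for the whole second after the job is handed in: The gripper holds the cap (contact force over 1 N), at rest, upright within 0.3 rad, within 30 mm sideways of the bottle's axis, its rim 40 to 120 mm above where it sat, touching nothing of the stand; the hasp stays at least 1.2 rad open (z of cap in the frame of stand between 0.145 and 0.225 m and horizontal distance between cap and stand below 0.03 m and angle between cap's own z axis and vertical below 0.3 rad and contact force between cap and the fingers above 1 N and contact force between cap and stand below 0.1 N and linear speed of cap below 0.03 m/s and value of joint hasp above 1.2 rad); the arm keeps its last pose, push and grip.
It fails at once if a bystander is pushed more than 25 mm or tipped (distance of any of wide_jar, slim_jar, tape, tile from where it was at the start of the episode above 0.025 m or angle between any of wide_jar, slim_jar's own z axis and vertical above 0.4 rad).
It also fails if it takes over 48 s, if anything falls off the work surface, if the arm or the gripper's body presses on something with over 40 N, if the wrist force passes 120 N, or if a joint passes its speed limit or range.

## Working session

There is one attempt and no reset: what is moved stays moved. The work goes in short steps, Python scripts to look and compute and a tool call to move; the robot and the scene stay as the last step left them, time stands still between calls to the robot, and variables do not carry over. Pictures are saved under pics/ and viewed, at most 10 in all, crops included, and the job is handed in when it is done.

Besides the shell and the picture viewer there is one more tool, called after "Emit:" as name([rows], argument=value, ...), one row to a line, values as JSON. servo_tool: Moves the arm, as the interface text tells. Its arguments: {"type":"object","properties":{"moves":{"type":"array","items":{"type":"object","properties":{"tx":{"type":"number"},"ty":{"type":"number"},"tz":{"type":"number"},"twist":{"type":"number"},"hand":{"type":"number"}}}},"newtons":{"type":"number"}},"required":["moves"]}

```bash
mkdir -p pics; ls
cat > h.py <<'E'
import numpy as np, cv2
from cell import env
def shot(n,f):
    c=env.camera(n); cv2.imwrite(f'pics/{f}.png',c['image'][:,:,::-1]); np.savez(f'pics/{f}.npz',**c); return c
def load(f): return dict(np.load(f'pics/{f}.npz'))
def cloud(c):
    v,u=np.mgrid[0:480,0:640]; x=(u-c['cx'])/c['fx']; y=(v-c['cy'])/c['fy']
    a,b=x.copy(),y.copy()
    for _ in range(8):
        s=1+c['k1']*(a*a+b*b); a,b=x/s,y/s
    z=c['z_map']; P=np.stack([a*z,-b*z,-z],-1)@np.array(c['orientation']).T+np.array(c['eye'])
    P[z==0]=np.nan; return P
E
python3 - <<'E'
from h import *
for n in('top','scene'):
    c=shot(n,n+'0'); print(n,c['eye'],c['fx'],c['k1'])
s=env.sense();print(s['clock'],s['eef_pos'],s['orientation'],s['force'],s['gripper_width'])
E
```

```text
pics
top [ 258.88588578   33.84415533 1287.97198373] 505.38513550898244 -0.1425070028066778
scene [-420.51074269  722.97811036  637.305392  ] 548.9652771775015 -0.024758666176301944
0.1 [ 251.68453535 -571.51431836  230.31164829] [[-9.15270512e-01 -4.02838796e-01 -8.91011697e-04]
 [-4.02839771e-01  9.15268745e-01  1.80081138e-03]
 [ 9.00784715e-05  2.00716450e-03 -9.99997982e-01]] [-0.11065897 -0.87680928  0.43289449] 85.3499091702704
```

View pics/top0.png

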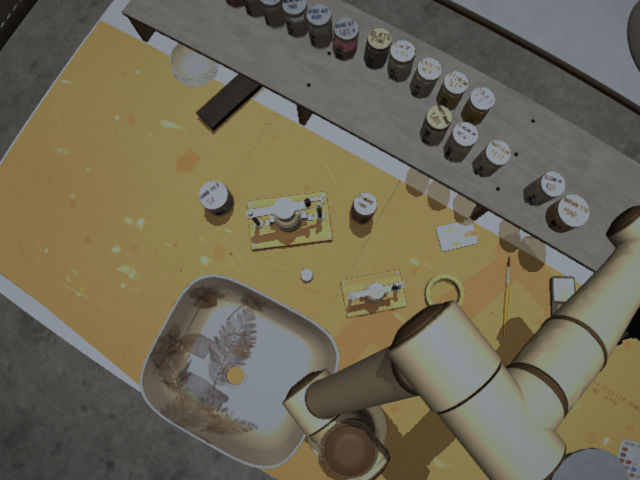

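View pics/scene0.png

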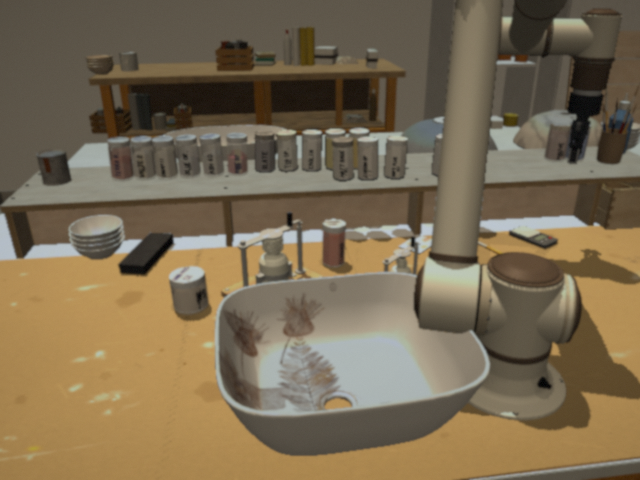

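Run:
```python
from h import *
c=load('top0');P=cloud(c)
im=c['image'][170:260,190:400][:,:,::-1]
cv2.imwrite('pics/crop0.png',cv2.resize(im,None,fx=3.8,fy=3.8,interpolation=cv2.INTER_CUBIC))
for n,(u,v) in dict(stand=(252,240),s2=(328,237),s3=(322,200),s4=(250,205),wj=(215,193),sj=(364,203),cap=(286,205),hex=(307,275),shelf=(430,110),shelfedge=(330,120),sink=(335,345),tape=(444,277),sc=(375,292)).items(): print(n,P[v,u].round())
R=P[180:255,235:340].reshape(-1,3);
for lo,hi in((12,24),(128,139),(139,146),(146,157),(160,180)):
    m=(R[:,2]>lo)&(R[:,2]<hi); Q=R[m]; 
    if len(Q)>3: print(lo,hi,len(Q),Q.mean(0).round(1)[:2],cv2.minAreaRect(Q[:,:2].astype('f4')))
```

```text
stand [468. 244.  17.]
s2 [476.  50.  24.]
s3 [543.  63. 141.]
s4 [560. 252.  20.]
wj [577. 332.  78.]
sj [544. -37. 109.]
cap [530. 146. 145.]
hex [379. 102.  20.]
shelf [ 718. -174.  259.]
shelfedge [739.  45. 150.]
sink [210.  30. 135.]
tape [ 376. -244.   22.]
sc [332. -62. 103.]
12 24 2524 [509.8 146.4] ((514.2742309570312, 150.1338348388672), (148.22021484375, 208.1792755126953), 7.573997497558594)
128 139 78 [518.3 146.2] ((522.294921875, 148.0889434814453), (46.160579681396484, 173.1734619140625), 4.832935810089111)
139 146 672 [524.  154.9] ((524.5151977539062, 151.41366577148438), (51.11630630493164, 178.4852752685547), 1.8890239000320435)
146 157 74 [521.8 161.9] ((526.1211547851562, 151.583251953125), (164.19491577148438, 45.21702194213867), 89.8516616821289)
160 180 33 [532.8  96.7] ((533.3782958984375, 96.78580474853516), (12.351731300354004, 12.551615715026855), 62.126522064208984)
```

View pics/crop0.png

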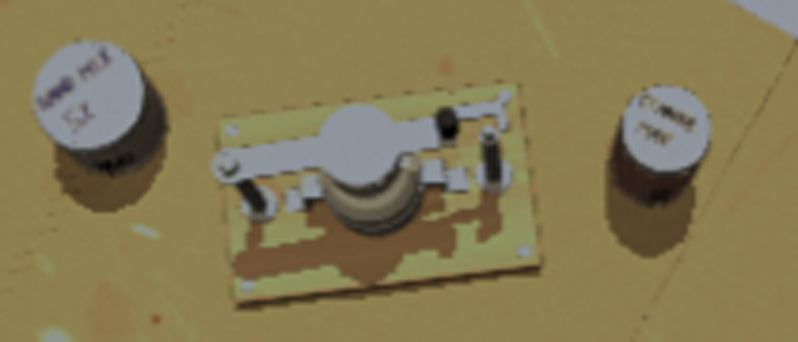

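```bash
cat >> h.py <<'E'
def ray(c,u,v,z):
    p=cv2.undistortPointsIter(np.array([[[u,v]]],float),np.array([[c['fx'],0,c['cx']],[0,c['fy'],c['cy']],[0,0,1.]]),np.array([float(c['k1']),0,0,0]),None,None,(3,50,1e-10))[0,0]
    d=np.array(c['orientation'])@np.array([p[0],-p[1],-1]); e=np.array(c['eye']); return e+d*(z-e[2])/d[2]
E
python3 - <<'E'
from h import *
c=load('top0')
for n,x,y,z in [('c1',218,118,18),('c2',520,85,18),('c3',540,266,18),('c4',237,303,18),('pivot',228,162,152),('pin',489,132,150),('disc',360,146,143),('knob',447,117,174),('tip',505,110,143)]:
    print(n,ray(c,190+(x+.5)/3.8-.5,170+(y+.5)/3.8-.5,z).round(1))
P=cloud(c)
q=P[:,:,:]; m=(q[...,0]>450)&(q[...,0]<900)&(q[...,1]>-50)&(q[...,1]<350)&(q[...,2]>180)
print(q[m].min(0) if m.any() else 0)
E
```

```text
c1 [571.5 260.9  18. ]
c2 [595.1  54.5  18. ]
c3 [470.1  40.1  18. ]
c4 [443.7 243.5  18. ]
pivot [510.9 229.8 152. ]
pin [530.6  71.  150. ]
disc [523.2 150.2 143. ]
knob [534.   95.4 174. ]
tip [546.2  61.5 143. ]
[868.61046411 -49.98858033 180.04522557]
```

Run:
```python
from h import *
c=load('top0');P=cloud(c)
for u,v in((300,95),(400,148),(470,190),(520,215),(590,250),(240,65)): print(P[v,u].round())
m=(P[...,2]>200)&(P[...,0]>200)&(P[...,1]>-500)&(P[...,1]<300)
for y in range(-400,300,100):
    k=m&(abs(P[...,1]-y)<25); print(y,np.sort(P[k][:,0])[[0,20,60]].round() if k.sum()>60 else 0)
```

```text
[805. 119. 147.]
[ 670. -121.  147.]
[ 568. -284.  148.]
[ 510. -403.  144.]
[ 428. -571.  146.]
[888. 270. 148.]
-400 [261. 270. 280.]
-300 [200. 202. 204.]
-200 [200. 200. 201.]
-100 [200. 200. 201.]
0 [200. 201. 204.]
100 [922. 928. 931.]
200 [981. 983. 985.]
```

Emit:
servo_tool([
  {"tx": -0.026, "ty": 0.025, "hand": 0.085},
  {"tx": -0.026, "ty": 0.025},
  {"tx": -0.026, "ty": 0.025},
  {"tx": -0.026, "ty": 0.025},
  {"tx": -0.026, "ty": 0.025},
], newtons=30)

```text
schema error: expected keys tx, ty, tz, twist, hand
```

Emit:
servo_tool([
  {"tx": -0.026, "ty": 0.025},
  {"tx": -0.026, "ty": 0.025},
  {"tx": -0.026, "ty": 0.025},
  {"tx": -0.026, "ty": 0.025},
  {"tx": -0.026, "ty": 0.025},
])

```text
schema error: expected keys tx, ty, tz, twist, hand
```

Emit:
servo_tool([
  {"tx": -0.026, "ty": 0.025},
  {"tx": -0.026, "ty": 0.025},
  {"tx": -0.026, "ty": 0.025},
  {"tx": -0.026, "ty": 0.025},
  {"tx": -0.026, "ty": 0.025},
])

```text
schema error: expected keys tx, ty, tz, twist, hand
```

Emit:
servo_tool([
  {"twist": -0.12, "hand": 0.04},
  {"twist": -0.12},
  {"twist": -0.12},
  {"twist": -0.12},
  {"twist": -0.12},
])

```text
schema error: expected keys tx, ty, tz, twist, hand
```

Emit:
servo_tool([
  {"twist": -0.12},
  {"twist": -0.12},
  {"twist": -0.12},
  {"twist": -0.12},
  {"twist": -0.12},
])

```text
schema error: expected keys tx, ty, tz, twist, hand
```

All keys are needed in every row.

Emit:
servo_tool([
  {"tx": -0.026, "ty": 0.025, "tz": 0, "twist": 0, "hand": 0.085},
  {"tx": -0.026, "ty": 0.025, "tz": 0, "twist": 0, "hand": 0.085},
  {"tx": -0.026, "ty": 0.025, "tz": 0, "twist": 0, "hand": 0.085},
  {"tx": -0.026, "ty": 0.025, "tz": 0, "twist": 0, "hand": 0.085},
  {"tx": -0.026, "ty": 0.025, "tz": 0, "twist": 0, "hand": 0.085},
], newtons=30)

```text
clock: 0.52
eef_pos: [320.5, -403.5, 230.8]
orientation: [[-0.915, -0.402, -0.001], [-0.402, 0.915, 0.001], [0.0, 0.001, -1.0]]
force: [1.2, 0.7, -0.1]
gripper_width: 85.0
grasp_force: 0.0
```

Emit:
servo_tool([
  {"tx": -0.026, "ty": 0.025, "tz": 0, "twist": 0, "hand": 0.085},
  {"tx": -0.026, "ty": 0.025, "tz": 0, "twist": 0, "hand": 0.085},
  {"tx": -0.026, "ty": 0.025, "tz": 0, "twist": 0, "hand": 0.085},
  {"tx": -0.026, "ty": 0.025, "tz": 0, "twist": 0, "hand": 0.085},
  {"tx": -0.026, "ty": 0.025, "tz": 0, "twist": 0, "hand": 0.085},
])

```text
clock: 0.93
eef_pos: [389.1, -236.6, 231.1]
orientation: [[-0.915, -0.403, -0.0], [-0.403, 0.915, 0.0], [0.0, 0.0, -1.0]]
force: [0.9, 0.3, -0.1]
gripper_width: 84.7
grasp_force: 0.0
```

Emit:
servo_tool([
  {"tx": -0.026, "ty": 0.025, "tz": 0, "twist": 0, "hand": 0.085},
  {"tx": -0.026, "ty": 0.025, "tz": 0, "twist": 0, "hand": 0.085},
  {"tx": -0.026, "ty": 0.025, "tz": 0, "twist": 0, "hand": 0.085},
  {"tx": -0.026, "ty": 0.025, "tz": 0, "twist": 0, "hand": 0.085},
  {"tx": -0.026, "ty": 0.025, "tz": 0, "twist": 0, "hand": 0.085},
])

```text
clock: 1.35
eef_pos: [457.7, -69.8, 231.2]
orientation: [[-0.915, -0.403, -0.0], [-0.403, 0.915, 0.0], [0.0, 0.0, -1.0]]
force: [0.5, -0.7, 0.3]
gripper_width: 84.9
grasp_force: 0.0
```

Emit:
servo_tool([
  {"tx": 0, "ty": 0, "tz": 0, "twist": -0.12, "hand": 0.04},
  {"tx": 0, "ty": 0, "tz": 0, "twist": -0.12, "hand": 0.04},
  {"tx": 0, "ty": 0, "tz": 0, "twist": -0.12, "hand": 0.04},
  {"tx": 0, "ty": 0, "tz": 0, "twist": -0.12, "hand": 0.04},
  {"tx": 0, "ty": 0, "tz": 0, "twist": -0.12, "hand": 0.04},
])

```text
clock: 1.77
eef_pos: [457.4, -71.4, 230.9]
orientation: [[-0.522, -0.853, -0.001], [-0.853, 0.522, 0.0], [0.0, 0.001, -1.0]]
force: [0.3, 0.4, 0.4]
gripper_width: 40.1
grasp_force: 0.0
```

Emit:
servo_tool([
  {"tx": 0, "ty": 0, "tz": 0, "twist": -0.12, "hand": 0.04},
  {"tx": 0, "ty": 0, "tz": 0, "twist": -0.12, "hand": 0.04},
  {"tx": 0, "ty": 0, "tz": 0, "twist": -0.12, "hand": 0.04},
  {"tx": 0, "ty": 0, "tz": 0, "twist": -0.12, "hand": 0.04},
  {"tx": 0, "ty": 0, "tz": 0, "twist": -0.12, "hand": 0.04},
])

```text
clock: 2.18
eef_pos: [457.3, -71.6, 230.9]
orientation: [[0.05, -0.999, -0.001], [-0.999, -0.05, 0.0], [-0.0, 0.001, -1.0]]
force: [-0.1, 0.5, -0.4]
gripper_width: 40.2
grasp_force: 0.0
```

Emit:
servo_tool([
  {"tx": 0, "ty": 0, "tz": 0, "twist": -0.12, "hand": 0.04},
  {"tx": -0.03, "ty": -0.02, "tz": 0, "twist": 0, "hand": 0.04},
  {"tx": -0.03, "ty": -0.02, "tz": 0, "twist": 0, "hand": 0.04},
  {"tx": -0.03, "ty": -0.02, "tz": 0, "twist": 0, "hand": 0.04},
  {"tx": -0.03, "ty": -0.02, "tz": 0, "twist": 0, "hand": 0.04},
])

```text
clock: 2.6
eef_pos: [517.1, 61.1, 231.1]
orientation: [[0.163, -0.987, -0.0], [-0.987, -0.163, -0.0], [-0.0, 0.0, -1.0]]
force: [0.3, -0.5, -0.3]
gripper_width: 40.0
grasp_force: 0.0
```

Run:
```python
from h import *
c=shot('wrist','w1'); s=env.sense(); print(s['eef_pos'],s['joint_pos'],c['eye'])
```

```text
[520.47342545  65.65196403 230.83923774] [ 4.35056427e-01  2.12875367e-01 -2.39113070e-01  8.71674515e-05
 -1.11590921e+00 -2.67638369e-01] [529.15277541  -5.0224069  374.82243547]
```

View pics/w1.png

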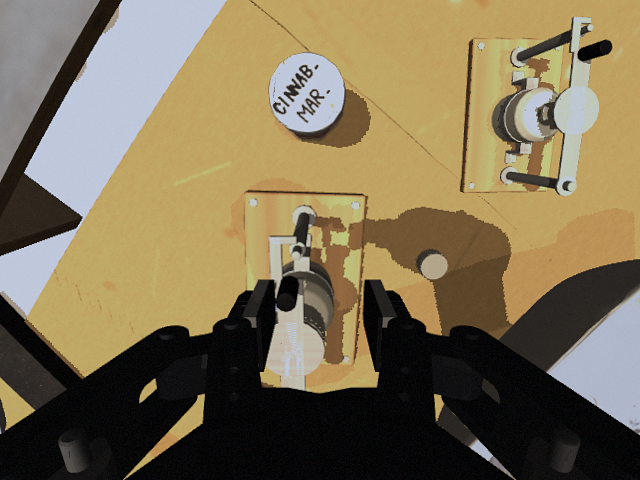

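Run:
```python
from h import *
c=load('w1');P=cloud(c)
print('knob',ray(c,285,299,174).round(1),'pin',ray(c,298,252,150).round(1))
R=P[230:370,255:335].reshape(-1,3)
for lo,hi in((168,180),(140,146),(147,154)):
    Q=R[(R[:,2]>lo)&(R[:,2]<hi)]; print(lo,len(Q),np.median(Q,0).round(1),cv2.minAreaRect(Q[:,:2].astype('f4')))
k=P[280:310,270:305]; print(np.round(k[::5,::5,2]))
```

```text
knob [534.9  93.8 174. ] pin [531.5  68.7 150. ]
168 381 [534.3  93.8 174.7] ((534.172607421875, 95.2135009765625), (12.871445655822754, 14.011923789978027), 6.830413818359375)
140 3644 [527.9 137.3 144. ] ((526.0795288085938, 114.25503540039062), (45.32827377319336, 111.96866607666016), 6.092647075653076)
147 158 [533.5  73.2 150.7] ((532.7575073242188, 80.44610595703125), (26.079259872436523, 13.277503967285156), 82.5110855102539)
[[239. 143. 146. 154. 154. 148. 142.]
 [245.  67. 158. 162. 161. 157. 144.]
 [248. 235. 168. 171. 169. 165. 145.]
 [249. 235. 175. 175. 175. 169. 143.]
 [250. 236. 175. 175. 175. 174. 144.]
 [251. 236. 175. 176. 175. 144. 145.]]
```

Emit:
servo_tool([
  {"tx": -0.0134, "ty": -0.0092, "tz": 0, "twist": 0, "hand": 0.034},
  {"tx": -0.0134, "ty": -0.0092, "tz": 0, "twist": 0, "hand": 0.034},
  {"tx": 0, "ty": 0, "tz": 0, "twist": 0, "hand": 0.034},
  {"tx": 0, "ty": 0, "tz": 0.02, "twist": 0, "hand": 0.034},
  {"tx": 0, "ty": 0, "tz": 0.02, "twist": 0, "hand": 0.034},
])

```text
clock: 3.07
eef_pos: [531.5, 89.5, 191.9]
orientation: [[0.163, -0.987, 0.003], [-0.987, -0.163, 0.001], [-0.001, -0.003, -1.0]]
force: [-0.5, 0.3, -0.3]
gripper_width: 34.1
grasp_force: 0.0
```

Emit:
servo_tool([
  {"tx": 0, "ty": 0, "tz": 0.018, "twist": 0, "hand": 0.034},
  {"tx": 0, "ty": 0, "tz": 0.018, "twist": 0, "hand": 0.034},
  {"tx": 0, "ty": 0, "tz": 0, "twist": 0, "hand": 0.034},
  {"tx": 0, "ty": 0, "tz": 0, "twist": 0, "hand": 0.034},
  {"tx": 0, "ty": 0, "tz": 0, "twist": 0, "hand": 0.034},
])

```text
clock: 3.48
eef_pos: [531.5, 89.2, 156.5]
orientation: [[0.163, -0.987, 0.002], [-0.987, -0.163, 0.0], [0.0, -0.002, -1.0]]
force: [-0.2, 0.2, 1.0]
gripper_width: 33.9
grasp_force: 0.0
```

Emit:
servo_tool([
  {"tx": -0.006, "ty": 0, "tz": 0, "twist": 0, "hand": 0.034},
  {"tx": -0.0002, "ty": -0.0068, "tz": 0, "twist": -0.05, "hand": 0.034},
  {"tx": -0.0007, "ty": -0.0136, "tz": 0, "twist": -0.1, "hand": 0.034},
  {"tx": -0.0007, "ty": -0.0136, "tz": 0, "twist": -0.1, "hand": 0.034},
  {"tx": -0.0007, "ty": -0.0136, "tz": 0, "twist": -0.1, "hand": 0.034},
])

```text
clock: 3.9
eef_pos: [575.4, 111.5, 156.8]
orientation: [[0.496, -0.868, 0.002], [-0.868, -0.496, 0.001], [0.0, -0.002, -1.0]]
force: [0.1, 0.2, 0.0]
gripper_width: 34.2
grasp_force: 0.2
```

```bash
cat > st.py <<'E'
from h import *
s=env.sense();R=s['orientation'];p=s['eef_pos'];d=p[:2]-np.array([511,229.8])
print(p.round(1),'r',np.hypot(*d).round(1),'hasp-ish',np.arctan2(d[1],d[0])+np.pi/2-.1235,'yawy',np.arctan2(R[1][1],R[0][1]),s['force'].round(1),s['joint_pos'].round(2))
E
python3 st.py
```

```text
[575.4 111.5 156.8] r 134.6 hasp-ish 0.3750573368295926 yawy -2.6227347429878622 [0.1 0.2 0. ] [ 0.47  0.38 -0.2   0.   -0.99  0.05]
```

Emit:
servo_tool([
  {"tx": -0.0009, "ty": -0.0156, "tz": 0, "twist": -0.115, "hand": 0.034},
  {"tx": -0.0009, "ty": -0.0156, "tz": 0, "twist": -0.115, "hand": 0.034},
  {"tx": -0.0009, "ty": -0.0156, "tz": 0, "twist": -0.115, "hand": 0.034},
  {"tx": -0.0009, "ty": -0.0156, "tz": 0, "twist": -0.115, "hand": 0.034},
  {"tx": -0.0009, "ty": -0.0156, "tz": 0, "twist": -0.115, "hand": 0.034},
])

```text
clock: 4.32
eef_pos: [629.2, 167.2, 156.7]
orientation: [[0.889, -0.459, 0.002], [-0.459, -0.889, 0.001], [0.001, -0.001, -1.0]]
force: [-0.5, -0.1, 0.0]
gripper_width: 34.1
grasp_force: 0.2
```

```bash
python3 st.py
```

```text
[629.2 167.2 156.7] r 133.8 hasp-ish 0.960250236376532 yawy -2.047331481931395 [-0.5 -0.1  0. ] [ 0.51  0.48 -0.03  0.   -1.06  0.59]
```

Emit:
servo_tool([
  {"tx": -0.0002, "ty": -0.0156, "tz": 0, "twist": -0.115, "hand": 0.034},
  {"tx": -0.0009, "ty": -0.0156, "tz": 0, "twist": -0.115, "hand": 0.034},
  {"tx": -0.0009, "ty": -0.0156, "tz": 0, "twist": -0.115, "hand": 0.034},
  {"tx": -0.0009, "ty": -0.0156, "tz": 0, "twist": -0.115, "hand": 0.034},
  {"tx": -0.0009, "ty": -0.0156, "tz": 0, "twist": -0.115, "hand": 0.034},
])

```text
clock: 4.73
eef_pos: [644.4, 242.9, 156.6]
orientation: [[0.995, 0.098, 0.002], [0.098, -0.995, 0.001], [0.002, -0.001, -1.0]]
force: [-0.2, -0.3, 0.2]
gripper_width: 33.6
grasp_force: 0.2
```

Emit:
servo_tool([
  {"tx": -0.0002, "ty": -0.0136, "tz": 0, "twist": -0.1, "hand": 0.034},
  {"tx": 0, "ty": 0, "tz": 0, "twist": 0, "hand": 0.034},
  {"tx": 0, "ty": 0, "tz": 0, "twist": 0, "hand": 0.034},
  {"tx": 0, "ty": 0, "tz": 0, "twist": 0, "hand": 0.034},
  {"tx": 0, "ty": 0, "tz": 0, "twist": 0, "hand": 0.034},
])

```text
clock: 5.15
eef_pos: [642.3, 254.7, 155.9]
orientation: [[0.982, 0.19, 0.001], [0.19, -0.982, 0.0], [0.001, -0.0, -1.0]]
force: [-0.2, 0.5, 0.0]
gripper_width: 34.2
grasp_force: 0.0
```

```bash
python3 st.py
```

```text
[642.3 254.7 155.9] r 133.7 hasp-ish 1.6350193516424698 yawy -1.3795431862332102 [-0.2  0.5  0. ] [ 0.61  0.55  0.09  0.   -1.11  1.15]
```

Emit:
servo_tool([
  {"tx": 0, "ty": 0, "tz": -0.025, "twist": 0, "hand": 0.034},
  {"tx": 0, "ty": 0, "tz": -0.025, "twist": 0, "hand": 0.034},
  {"tx": 0, "ty": 0, "tz": -0.025, "twist": 0, "hand": 0.085},
  {"tx": -0.03, "ty": 0.017, "tz": 0, "twist": 0, "hand": 0.085},
  {"tx": -0.03, "ty": 0.017, "tz": 0, "twist": 0, "hand": 0.085},
])

```text
clock: 5.57
eef_pos: [590.8, 210.3, 231.8]
orientation: [[0.982, 0.191, 0.004], [0.191, -0.982, 0.002], [0.004, -0.001, -1.0]]
force: [-0.4, -1.0, -1.0]
gripper_width: 69.0
grasp_force: 0.0
```

Emit:
servo_tool([
  {"tx": -0.03, "ty": 0.017, "tz": 0, "twist": 0, "hand": 0.085},
  {"tx": -0.03, "ty": 0.017, "tz": 0, "twist": 0, "hand": 0.085},
  {"tx": -0.0194, "ty": 0.0115, "tz": 0, "twist": 0, "hand": 0.085},
  {"tx": 0, "ty": 0, "tz": 0, "twist": 0.12, "hand": 0.085},
  {"tx": 0, "ty": 0, "tz": 0, "twist": 0.12, "hand": 0.085},
])

```text
clock: 5.98
eef_pos: [519.7, 148.7, 231.6]
orientation: [[0.998, -0.055, 0.002], [-0.055, -0.998, 0.001], [0.001, -0.001, -1.0]]
force: [-0.1, 0.3, 0.2]
gripper_width: 84.8
grasp_force: 0.0
```

Emit:
servo_tool([
  {"tx": 0, "ty": 0, "tz": 0, "twist": 0.12, "hand": 0.085},
  {"tx": 0, "ty": 0, "tz": 0, "twist": 0.12, "hand": 0.085},
  {"tx": 0, "ty": 0, "tz": 0, "twist": 0.12, "hand": 0.085},
  {"tx": 0, "ty": 0, "tz": 0, "twist": 0.12, "hand": 0.085},
  {"tx": 0, "ty": 0, "tz": 0, "twist": 0, "hand": 0.085},
])

```text
clock: 6.4
eef_pos: [520.6, 149.8, 230.7]
orientation: [[0.862, -0.506, 0.0], [-0.506, -0.862, 0.0], [0.0, -0.0, -1.0]]
force: [-0.5, -0.5, 0.7]
gripper_width: 85.2
grasp_force: 0.0
```

```bash
python3 - <<'E'
from h import *
c=shot('wrist','w2');
E
python3 st.py
```

```text
[520.6 149.9 230.7] r 80.5 hasp-ish -0.003371485661412932 yawy -2.096841980986855 [0.2 0.7 1.2] [ 0.58  0.24 -0.2   0.   -1.13  0.47]
```

View pics/w2.png

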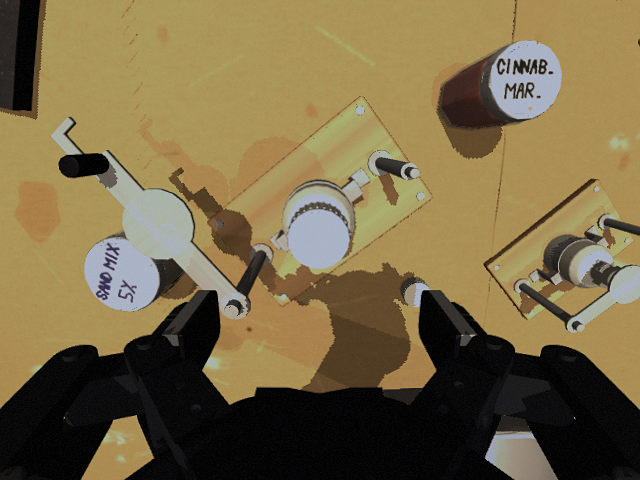

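Run:
```python
from h import *
c=load('w2');P=cloud(c)
R=P[190:280,275:365].reshape(-1,3);Q=R[(R[:,2]>132)&(R[:,2]<139)]
print(len(Q),np.median(Q,0),cv2.minEnclosingCircle(Q[:,:2].astype('f4')))
K=P[130:195,45:125].reshape(-1,3);K=K[(K[:,2]>170)&(K[:,2]<178)][:,:2]
print('knob',K.mean(0)); print('pins',ray(c,413,173,150),ray(c,232,310,152))
```

```text
2969 [523.5823029  150.16592124 136.04150318] ((522.7177734375, 150.49571228027344), 23.491559982299805)
knob [645.26727282 249.09356477]
pins [533.01588481  71.97542582 150.        ] [511.77442389 229.20523997 152.        ]
```

Emit:
servo_tool([
  {"tx": 0.0009, "ty": -0.0011, "tz": 0.03, "twist": 0, "hand": 0.085},
  {"tx": 0, "ty": 0, "tz": 0.03, "twist": 0, "hand": 0.085},
  {"tx": 0, "ty": 0, "tz": 0.03, "twist": 0, "hand": 0.085},
  {"tx": 0, "ty": 0, "tz": 0.02, "twist": 0, "hand": 0.085},
  {"tx": 0, "ty": 0, "tz": 0, "twist": 0, "hand": 0.085},
])

```text
clock: 6.87
eef_pos: [519.1, 149.2, 116.0]
orientation: [[0.865, -0.502, -0.009], [-0.502, -0.865, -0.004], [-0.005, 0.008, -1.0]]
force: [-0.2, 0.1, -0.8]
gripper_width: 84.9
grasp_force: 0.0
```

Emit:
servo_tool([
  {"tx": 0, "ty": 0, "tz": 0.01, "twist": 0, "hand": 0.085},
  {"tx": 0, "ty": 0, "tz": 0.0067, "twist": 0, "hand": 0.085},
  {"tx": 0, "ty": 0, "tz": 0, "twist": 0, "hand": 0.085},
  {"tx": 0, "ty": 0, "tz": 0, "twist": 0, "hand": 0.06},
  {"tx": 0, "ty": 0, "tz": 0, "twist": 0, "hand": 0.054},
])

```text
clock: 7.28
eef_pos: [522.6, 151.3, 104.7]
orientation: [[0.865, -0.502, 0.002], [-0.502, -0.865, 0.001], [0.001, -0.002, -1.0]]
force: [0.3, 0.4, -0.2]
gripper_width: 63.7
grasp_force: 0.0
```

```bash
python3 st.py
```

```text
[522.6 151.3 104.7] r 79.3 hasp-ish 0.023885708901992986 yawy -2.097116651827168 [ 0.3  0.4 -0.2] [ 0.58  0.38 -0.36  0.   -0.83  0.46]
```

Now close.

Emit:
servo_tool([
  {"tx": 0, "ty": 0, "tz": 0, "twist": 0, "hand": 0.05},
  {"tx": 0, "ty": 0, "tz": 0, "twist": 0, "hand": 0.045},
  {"tx": 0, "ty": 0, "tz": 0, "twist": 0, "hand": 0.04},
  {"tx": 0, "ty": 0, "tz": 0, "twist": 0, "hand": 0.03},
  {"tx": 0, "ty": 0, "tz": 0, "twist": 0, "hand": 0.03},
], newtons=60)

```text
clock: 7.7
eef_pos: [521.9, 150.6, 104.4]
orientation: [[0.865, -0.503, 0.0], [-0.503, -0.865, -0.001], [0.0, 0.0, -1.0]]
force: [-2.0, -2.8, 5.1]
gripper_width: 44.7
grasp_force: 60.6
```

```bash
python3 st.py
```

```text
[521.9 150.6 104.4] r 79.9 hasp-ish 0.013936258164238768 yawy -2.0974090906423037 [-2.  -2.8  5.1] [ 0.58  0.38 -0.36  0.   -0.83  0.46]
```

Emit:
servo_tool([
  {"tx": 0, "ty": 0, "tz": 0.0015, "twist": 0, "hand": 0.03},
  {"tx": 0, "ty": 0, "tz": 0.0015, "twist": 0, "hand": 0.03},
  {"tx": 0, "ty": 0, "tz": 0.0015, "twist": 0, "hand": 0.03},
  {"tx": 0, "ty": 0, "tz": 0.0015, "twist": 0, "hand": 0.03},
  {"tx": 0, "ty": 0, "tz": 0, "twist": 0, "hand": 0.03},
])

```text
clock: 8.12
eef_pos: [522.0, 150.7, 98.6]
orientation: [[0.865, -0.502, 0.0], [-0.502, -0.865, -0.001], [0.0, 0.0, -1.0]]
force: [-1.3, -3.1, 7.6]
gripper_width: 44.9
grasp_force: 60.8
```

```bash
python3 st.py
```

```text
[522.  150.7  98.6] r 79.9 hasp-ish 0.014116647323275167 yawy -2.097089652446701 [-1.3 -3.1  7.6] [ 0.58  0.38 -0.37  0.   -0.82  0.46]
```

Emit:
servo_tool([
  {"tx": 0, "ty": 0, "tz": 0.001, "twist": 0, "hand": 0.03},
  {"tx": 0, "ty": 0, "tz": 0.0005, "twist": 0, "hand": 0.03},
  {"tx": 0, "ty": 0, "tz": 0, "twist": 0, "hand": 0.03},
  {"tx": 0, "ty": 0, "tz": 0, "twist": 0, "hand": 0.03},
  {"tx": 0, "ty": 0, "tz": 0, "twist": 0, "hand": 0.03},
])

```text
clock: 8.53
eef_pos: [522.0, 150.7, 98.5]
orientation: [[0.865, -0.502, 0.001], [-0.502, -0.865, -0.001], [0.001, 0.0, -1.0]]
force: [-6.1, -2.4, 15.5]
gripper_width: 45.0
grasp_force: 61.7
```

```bash
python3 st.py; python3 -c "
from h import *
print(env.sense()['moment'])"
```

```text
[522.  150.7  98.5] r 79.9 hasp-ish 0.014685108146500425 yawy -2.0966927446474295 [-6.1 -2.4 15.5] [ 0.58  0.38 -0.37  0.   -0.82  0.46]
[-0.86921377  1.66978667 -0.01158228]
```

Emit:
servo_tool([
  {"tx": 0, "ty": 0, "tz": 0, "twist": -0.06, "hand": 0.03},
  {"tx": 0, "ty": 0, "tz": 0, "twist": -0.08, "hand": 0.03},
  {"tx": 0, "ty": 0, "tz": 0, "twist": -0.08, "hand": 0.03},
  {"tx": 0, "ty": 0, "tz": 0, "twist": -0.08, "hand": 0.03},
  {"tx": 0, "ty": 0, "tz": 0, "twist": -0.08, "hand": 0.03},
])

```text
clock: 8.95
eef_pos: [522.2, 150.9, 98.5]
orientation: [[0.99, -0.142, 0.001], [-0.142, -0.99, -0.0], [0.001, 0.0, -1.0]]
force: [-4.7, -2.2, 13.6]
gripper_width: 45.1
grasp_force: 61.5
```

```bash
python3 st.py; python3 -c "
from h import *
print(env.sense()['moment'])"
```

```text
[522.2 150.9  98.5] r 79.7 hasp-ish 0.017424375779957646 yawy -1.7130661341143798 [-4.7 -2.2 13.6] [ 0.58  0.38 -0.37  0.   -0.82  0.85]
[-0.75987749  1.40661119 -0.06849286]
```

Low moment, so the cap turns freely; continue to 1.08.

Emit:
servo_tool([
  {"tx": 0, "ty": 0, "tz": 0, "twist": -0.1, "hand": 0.03},
  {"tx": 0, "ty": 0, "tz": 0, "twist": -0.1, "hand": 0.03},
  {"tx": 0, "ty": 0, "tz": 0, "twist": -0.1, "hand": 0.03},
  {"tx": 0, "ty": 0, "tz": 0, "twist": -0.1, "hand": 0.03},
  {"tx": 0, "ty": 0, "tz": 0, "twist": -0.1, "hand": 0.03},
])

```text
clock: 9.37
eef_pos: [522.3, 150.9, 98.5]
orientation: [[0.936, 0.351, 0.001], [0.351, -0.936, -0.0], [0.001, 0.001, -1.0]]
force: [-5.7, -1.8, 13.6]
gripper_width: 44.9
grasp_force: 61.4
```

Emit:
servo_tool([
  {"tx": 0, "ty": 0, "tz": 0, "twist": -0.1, "hand": 0.03},
  {"tx": 0, "ty": 0, "tz": 0, "twist": -0.1, "hand": 0.03},
  {"tx": 0, "ty": 0, "tz": 0, "twist": 0, "hand": 0.03},
  {"tx": 0, "ty": 0, "tz": 0, "twist": 0, "hand": 0.03},
  {"tx": 0, "ty": 0, "tz": 0, "twist": 0, "hand": 0.03},
])

```text
clock: 9.78
eef_pos: [522.6, 150.9, 98.6]
orientation: [[0.85, 0.527, 0.002], [0.527, -0.85, -0.0], [0.002, 0.001, -1.0]]
force: [-4.2, -2.2, 13.8]
gripper_width: 45.2
grasp_force: 61.3
```

```bash
python3 st.py; python3 -c "
from h import *
print(env.sense()['moment'])"
```

```text
[522.6 150.9  98.6] r 79.8 hasp-ish 0.022797552204616822 yawy -1.0162941660000877 [-4.2 -2.2 13.8] [ 0.58  0.38 -0.37  0.   -0.82  1.54]
[-0.89344198  1.15691347  0.02950544]
```

Emit:
servo_tool([
  {"tx": 0, "ty": 0, "tz": -0.002, "twist": 0, "hand": 0.03},
  {"tx": 0, "ty": 0, "tz": -0.003, "twist": 0, "hand": 0.03},
  {"tx": 0, "ty": 0, "tz": -0.004, "twist": 0, "hand": 0.03},
  {"tx": 0, "ty": 0, "tz": -0.004, "twist": 0, "hand": 0.03},
  {"tx": 0, "ty": 0, "tz": 0, "twist": 0, "hand": 0.03},
])

```text
clock: 10.2
eef_pos: [521.8, 151.1, 109.3]
orientation: [[0.851, 0.525, -0.0], [0.525, -0.851, 0.0], [0.0, -0.0, -1.0]]
force: [-0.7, -1.5, 0.6]
gripper_width: 45.0
grasp_force: 61.4
```

```bash
python3 st.py
```

```text
[521.8 151.1 109.3] r 79.5 hasp-ish 0.012723410004552516 yawy -1.018068687455469 [-0.7 -1.5  0.6] [ 0.58  0.37 -0.36 -0.   -0.84  1.54]
```

Free, no downward pull. Lift the rest.

Emit:
servo_tool([
  {"tx": 0, "ty": 0, "tz": -0.01, "twist": 0, "hand": 0.03},
  {"tx": 0, "ty": 0, "tz": -0.012, "twist": 0, "hand": 0.03},
  {"tx": 0, "ty": 0, "tz": -0.012, "twist": 0, "hand": 0.03},
  {"tx": 0, "ty": 0, "tz": -0.012, "twist": 0, "hand": 0.03},
  {"tx": 0, "ty": 0, "tz": -0.01, "twist": 0, "hand": 0.03},
])

```text
clock: 10.62
eef_pos: [522.2, 151.6, 166.2]
orientation: [[0.851, 0.526, 0.001], [0.526, -0.851, 0.001], [0.001, -0.0, -1.0]]
force: [0.6, -0.2, 0.8]
gripper_width: 44.7
grasp_force: 61.5
```

Emit:
servo_tool([
  {"tx": 0, "ty": 0, "tz": 0, "twist": 0, "hand": 0.03},
  {"tx": 0, "ty": 0, "tz": 0, "twist": 0, "hand": 0.03},
  {"tx": 0, "ty": 0, "tz": 0, "twist": 0, "hand": 0.03},
  {"tx": 0, "ty": 0, "tz": 0, "twist": 0, "hand": 0.03},
  {"tx": 0, "ty": 0, "tz": 0, "twist": 0, "hand": 0.03},
])

```text
clock: 11.03
eef_pos: [521.6, 150.8, 164.3]
orientation: [[0.851, 0.525, -0.001], [0.525, -0.851, -0.001], [-0.002, -0.0, -1.0]]
force: [0.3, 0.5, -1.3]
gripper_width: 45.0
grasp_force: 61.5
```

```bash
python3 - <<'E'
from h import *
a=shot('wrist','w3')['image'];b=shot('scene','s3')['image'][170:320,180:400]
b=cv2.resize(b,(480,327)); o=np.zeros((480,800,3),np.uint8)
o[:300,:400]=cv2.resize(a,(400,300)); o[:272,400:]=cv2.resize(b,(400,272)); cv2.imwrite('pics/fin.png',o[:300,:,::-1])
E
python3 st.py
```

```text
[521.7 150.9 164.5] r 79.6 hasp-ish 0.011758942862611865 yawy -1.017664411700283 [-0.4 -0.   0.6] [ 0.58  0.31 -0.29 -0.   -0.98  1.54]
```

View pics/fin.png

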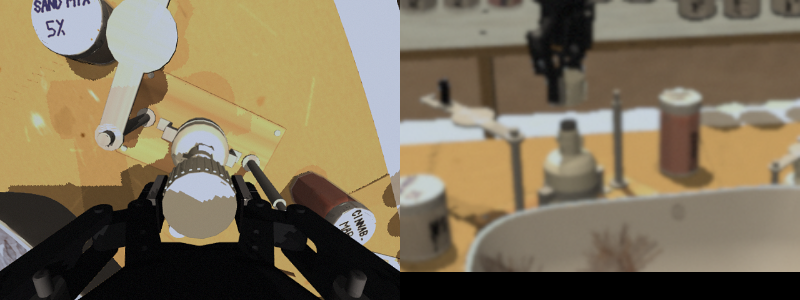

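The composite shows the cap upright in the gripper at (573,85), above the bare neck at (570,130). The hasp is swung open and the jars are still standing.

```bash
python3 -c "
from cell import env
print(env.finish_job())"
```

```text
the job is handed in; nothing more can be done
None
```

The job is handed in, result not reported: the hasp was swung about 1.59 rad open, then the cap was pressed, turned 1.08 rad and lifted; at hand-in it was held upright about 6 cm above its seat, at about 11 s on the clock.

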